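Slide the button box through between the catalogue stacks

TASK

Push the flat cardboard button box along the table, through the narrow gap between the two stacks of catalogues, and on until its end sits flush and square against the metal straight-edge behind them. Only push it with the fingers: do not pick it up or tip it. Do not shove hard against the stacks, and leave everything else on the table where it is; finish with the hand clear.

Things in the scene. Friction and masses are not known exactly. Their poses are not given: they have to be found in the camera images.
- button_box: Button box: closed flat cardboard box, three brown sample buttons in a row on the lid. 110 mm long (x), 90 wide (y), 32 high, 0.18 to 0.35 kg; slides on the table (friction about 0.5 to 0.7). Origin: centre of its underside, z up. Starts on the robot's right, 190 to 250 mm before mid-gap, up to 75 mm off the gap's middle line and up to 0.5 rad askew; either end may lead.
- stacks: Two stacks of catalogues, one immovable body. Origin: mid-gap at table height; x along the gap, the way to push (to the straight-edge, roughly world +y); y across it, roughly towards the robot; z up. Each stack: 110 mm along x (-55 to +55), 150 along y, 42 high. Inner faces at y = +48.5 and -48.5 mm: a 97 mm gap for the 90 mm wide box.
- straightedge: Aluminium straight-edge bar screwed down beyond the gap, square to it: 260 mm long, 20 thick, 25 high. Origin: table height, middle of the long face that looks at the gap; x points into the bar, away from the gap (parallel to the stacks' x), y along the bar. It lies on the gap's middle line, 195 to 225 mm past mid-gap. With the box home, the box's centre is 55 mm before this face.
- spool_a: Bystander: thread spool, 38 mm across, 42 mm high, standing past the far stack, beside the way to the straight-edge. Origin at the centre of its foot.
- spool_b: Bystander: thread spool of the same size, beside the gap's entrance on the far side. Origin at the centre of its foot.
- thread_cone: Bystander: upright cone of thread, 60 mm across the foot, 70 mm high, past the stack nearer the robot. Origin at the centre of its foot.
- pin_jar: Bystander: small glass jar with a steel lid, 50 mm across, 55 mm high, past the far stack, beyond that spool. Origin at the centre of its foot.
- tape_measure: Bystander: round grey tape measure, 52 mm across, 16 mm thick, lying on top of the far stack. Origin at the centre of its underside.
- tea_cup: Bystander: small white tea mug, 62 mm across, 55 mm high, with a handle, on the table beyond the button box, to the right. Origin at the centre of its foot.
- screwdriver: Bystander: small black-handled screwdriver, 120 mm long, lying on top of the stack nearer the robot, up to 26 mm above it. Origin on its underside near the middle of its length.
There are look-alikes about, which are no part of the job. What is shaped like the button_box but red is not meant.

How it is judged:
By the outcome, as a careful person would: the job done as asked, in the order asked, and still so for the second after the job is handed in, with the robot touching nothing.
It also fails if it takes over 72 s, if anything falls off the work surface, if the arm or the gripper's body presses on something with over 40 N, if the wrist force passes 120 N, or if a joint passes its speed limit or range.

ROBOT

A 6-joint arm with a two-finger parallel gripper is mounted at the origin on the work surface. World frame = base frame: x ahead of the robot, y to its left, z up, the work surface at z = 0. Lengths are in m, angles in rad, forces in N, time in s.
With the tool pointing down it reaches from about 0.3 to 0.85 m from the base axis. Payload 5.4 kg.
Tool frame: the origin (TCP) lies midway between the tips of the shut fingers; the grasp point (between the pads) lies tcp_to_grasp behind it (tcp_to_grasp is the distance from the TCP to the grasp point, in m); z points along the fingers, y is the line along which they close (so a half turn about z gives the same grasp; the last joint's range is limited). The gripper opens to 85 mm and grips with 20 to 120 N. Pads are 22 mm wide; open, the fingers measure 114 mm over their backs; the gripper's body (76 mm by 85 mm) begins 54 mm behind the grasp point. The pads swing forward as they close: fully open they stand 13 mm farther back than shut.
Start: joints at [0.968, 0.158, 1.597, -0, 1.386, -0.21], TCP at [0.22, 0.531, 0.231] pointing down, gripper open.
Joint ranges: [-2.91, 2.91], [-0.94, 2.29], [0.18, 2.7], [-1.29, 4.43], [0.17, 2.64], [-3, 3]. Speed limits (rad/s): [2.57, 2.57, 3.14, 3.14, 3.14, 3.14].

INTERFACE

Orientations are given as [roll, pitch, yaw] about the fixed x, y, z axes, in that order (R = Rz(yaw) Ry(pitch) Rx(roll)).
In Python, from rig import state, camera, get_calibration, finish_job, tcp_to_grasp gives the robot as it stands.
- The arm moves only by the tool step_arm, never from a script. Its argument "targets" is one flat list of numbers, 7 for each row, row after row: the shift along the tool's x, y, z in m, then the turn, a rotation vector about the tool's x, y, z in rad, then the finger opening in m, from 0 to 0.0854. A call has exactly 5 rows; each row shifts and turns the commanded pose from where the row before left it, along the tool's axes as they then stand; what a row does not reach is not made up. A row lasts 1/10 s, in which the tool goes at most 50 mm and 8.59 degrees, less where a joint would pass 70% of its speed; a pose out of reach is approached as far as the arm can. A call with a gripper value outside its range is refused whole. The fingers move at their own pace and stop on an object; "force" is the grip in N (left out, the last holds). Time passes only in rows, so rows that do not move let the fingers close, or fill a call up. It gives the time, the measured TCP pose, the force, the opening and the grip force at its end, in the units of the state.
- state(): the state, without advancing time (a new reading comes with each control period).
- camera(name): name is "scene" or "top" or "wrist"; returns the picture (480x640x3 uint8, red, green, blue); there is no depth.
- get_calibration(name): a dict with "fx", "fy", "cx", "cy" (pixels), "world_from_camera" (4x4, takes a point from camera to world coordinates). Camera axes: x right, y up, looking along -z (the intrinsics and any distortion apply to the point x, -y, -z); pixel columns grow to the right and rows downward; lengths in m; the calibration is good to about 2 mm. A picture is of the moment at which its call begins: read the wrist's pose just before it. get_calibration takes no time and is no camera call; for the wrist camera it gives the pose at the moment of the call.
- finish_job(): hands the job in; it is judged then, once.
The state is a dict: "clock": time; "joint_pos": joint angles; "qd": joint speeds; "joint_torque": joint torques, N m; "eef_pos": TCP position; "ee_rot": TCP orientation; "wrist_force": force on the tool from outside, world axes, zero at the start; "torque": the same for the moment, N m; "width": opening from 0.0 (shut) to 1.0 (fully open); "grip_force": force on a finger pad.
Only numpy, scipy, OpenCV 4.12 (cv2) and the standard library are available. Lean on these libraries where they do the work, as an engineer would, in place of code of your own. Each camera call takes 0.05 s, during which the arm holds its last target. There are 200 camera calls.

## Working session

There is one attempt and no reset: what is moved stays moved. The work goes in short steps, Python scripts to look and compute and a tool call to move; the robot and the scene stay as the last step left them, time stands still between calls to the robot, and variables do not carry over. Pictures are saved under pics/ and viewed, at most 10 in all, crops included, and the job is handed in when it is done.

Besides the shell and the picture viewer there is one more tool, called by a JSON object that holds its "api" and its "payload", one argument or row to a line. step_arm: Moves the arm, as the interface text tells. Its arguments: {"type":"object","properties":{"targets":{"type":"array","items":{"type":"number"}},"force":{"type":"number"}},"required":["targets"]}

```bash
ls; mkdir -p pics
python3 - <<'E'
from rig import *
import cv2
s=state();print(s, tcp_to_grasp)
for n in("top","scene"):
    im=camera(n);cv2.imwrite(f"pics/{n}0.png",im[:,:,::-1]);c=get_calibration(n);print(n,c)
E
```

```text
pics
{'clock': 0.0, 'joint_pos': array([ 9.67907731e-01,  1.59078690e-01,  1.59826377e+00, -1.45154703e-05,
        1.38618866e+00, -2.10077574e-01]), 'qd': array([ 0.00104706,  0.00139603,  0.00136632,  0.0003239 , -0.00348602,
        0.00132301]), 'joint_torque': array([-5.90405489e-04, -3.96001768e+01, -3.31431770e+01, -2.91413589e-04,
        8.33253813e-03, -2.95200016e-05]), 'eef_pos': array([0.21975908, 0.53068539, 0.23028445]), 'ee_rot': array([-3.13969383e+00, -3.90288993e-04,  2.74878394e+00]), 'wrist_force': array([0.87413503, 0.83763371, 0.65363499]), 'torque': array([ 0.05876709,  0.00838795, -0.0470464 ]), 'grip_force': 0.0, 'width': 0.996986496875652} 0.0187
top {'fx': 504.0225564121068, 'fy': 504.0225564121068, 'cx': 324.03853210381055, 'cy': 242.7306568749482, 'world_from_camera': array([[ 0.02203903,  0.99572423, -0.08970812,  0.46818518],
       [-0.99962371,  0.02341297,  0.01429219, -0.0209045 ],
       [ 0.01633142,  0.08935938,  0.99586555,  1.15889447],
       [ 0.        ,  0.        ,  0.        ,  1.        ]])}
scene {'fx': 542.6044455565743, 'fy': 542.6044455565743, 'cx': 317.65651225674054, 'cy': 240.08735266781989, 'world_from_camera': array([[ 0.74699755, -0.45016271,  0.48923226,  1.04383416],
       [ 0.66469917,  0.5201229 , -0.5363275 , -0.56352162],
       [-0.01302627,  0.7258276 ,  0.68775331,  0.74994721],
       [ 0.        ,  0.        ,  0.        ,  1.        ]])}
```

View pics/top0.png

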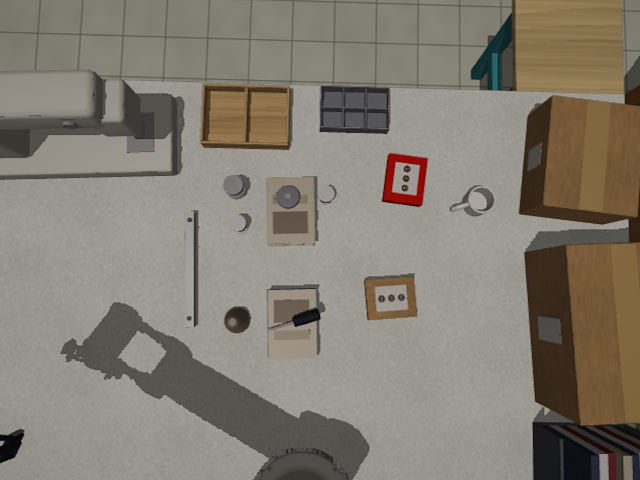

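View pics/scene0.png

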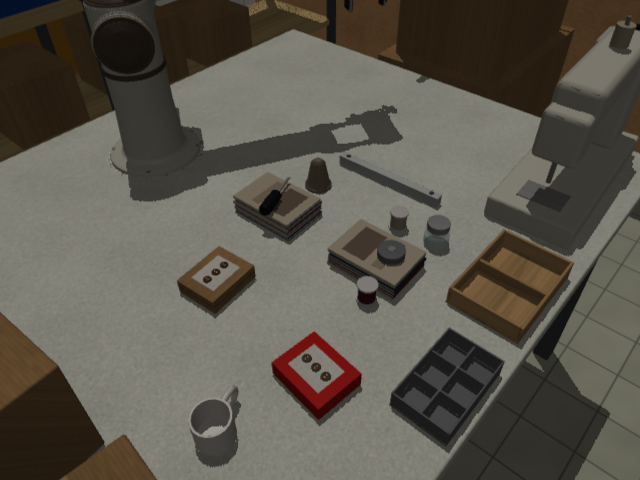

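Top view: the brown box is at about (390,297), the red look-alike at (405,180), and the stacks at (291,211) and (293,322), with the gap at rows 245–287. The straight-edge is at (190,267). Next I measure these.

```bash
cat > h.py <<'E'
import numpy as np, cv2
from rig import *
def ray(n,uv,z,c=None):
    c=c or get_calibration(n);T=c["world_from_camera"]
    uv=np.atleast_2d(uv).astype(float)
    d=np.c_[(uv[:,0]-c["cx"])/c["fx"],-(uv[:,1]-c["cy"])/c["fy"],-np.ones(len(uv))]@T[:3,:3].T
    return T[:3,3]+d*((z-T[2,3])/d[:,2])[:,None]
def proj(n,P):
    c=get_calibration(n);T=c["world_from_camera"];p=(np.atleast_2d(P)-T[:3,3])@T[:3,:3]
    return np.c_[c["cx"]-c["fx"]*p[:,0]/p[:,2],c["cy"]+c["fy"]*p[:,1]/p[:,2]]
E
python3 - <<'E'
from h import *
im=cv2.imread("pics/top0.png");hsv=cv2.cvtColor(im,cv2.COLOR_BGR2HSV)
for p in[(370,297),(390,312),(390,282),(363,290),(412,297),(366,305),(275,205),(275,350),(188,267),(194,267),(330,267)]:print(p,hsv[p[1],p[0]])
print(hsv[267,182:204].tolist())
print(hsv[297,360:375].tolist())
c=cv2.resize(im[165:365,175:440],None,fx=3,fy=3,interpolation=cv2.INTER_CUBIC);cv2.imwrite("pics/c0.png",c)
E
```

```text
(370, 297) [ 16 134 124]
(390, 312) [ 16 137 121]
(390, 282) [ 16 130 118]
(363, 290) [ 24  16 162]
(412, 297) [ 16 134 114]
(366, 305) [17 57 89]
(275, 205) [ 16  45 147]
(275, 350) [ 16  40 160]
(188, 267) [ 20   5 161]
(194, 267) [30 10 49]
(330, 267) [ 24  16 155]
[[24, 17, 153], [24, 17, 154], [23, 13, 153], [23, 7, 155], [30, 5, 160], [30, 5, 161], [20, 5, 161], [30, 5, 160], [30, 5, 160], [30, 6, 161], [30, 3, 165], [30, 2, 138], [30, 10, 49], [30, 9, 58], [24, 17, 75], [26, 21, 84], [21, 19, 134], [24, 16, 163], [24, 16, 156], [24, 17, 153], [23, 15, 152], [24, 17, 153]]
[[24, 17, 153], [24, 17, 153], [24, 16, 156], [24, 16, 158], [21, 17, 147], [18, 32, 103], [16, 145, 100], [17, 134, 131], [16, 133, 125], [17, 133, 125], [16, 134, 124], [16, 134, 124], [16, 132, 124], [16, 135, 123], [16, 142, 122]]
```

View pics/c0.png

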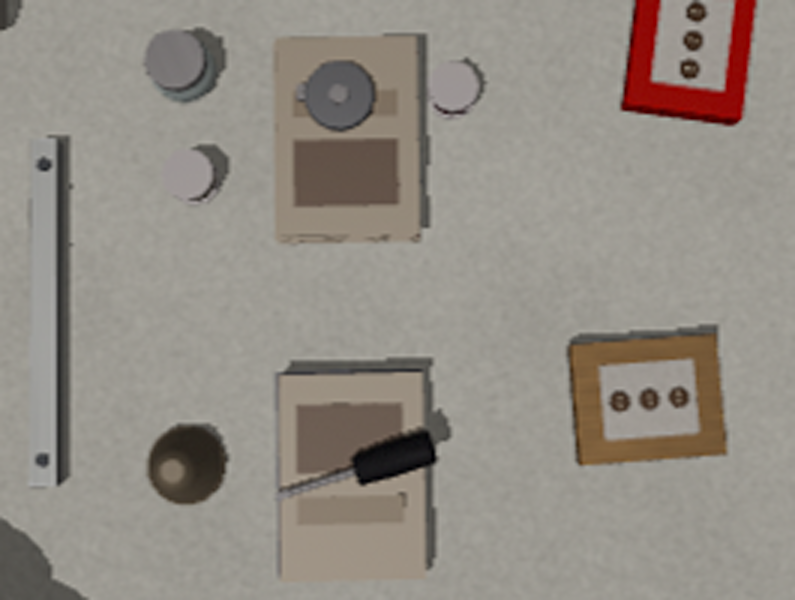

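The crop shows all edges clearly: box lid corners, stack tops (crop x 277–425, inner edges at crop y≈240 and 370), bar at crop x 30–58. I fit rectangles to these.

```bash
cat >> h.py <<'E'
def rect(n,mask,roi,z):
    "min-area rect of biggest blob in roi -> centre xyz, size, long-side angle"
    m=np.zeros(mask.shape,np.uint8);x0,y0,x1,y1=roi;m[y0:y1,x0:x1]=mask[y0:y1,x0:x1]*255
    m=cv2.morphologyEx(m,cv2.MORPH_CLOSE,np.ones((7,7)));m=cv2.morphologyEx(m,cv2.MORPH_OPEN,np.ones((5,5)))
    c=max(cv2.findContours(m,0,1)[0],key=cv2.contourArea)
    h=cv2.convexHull(c)[:,0]
    P=ray(n,h,z)[:,:2]
    (cx,cy),(w,l),a=cv2.minAreaRect((P*1000).astype(np.float32))
    return np.array([cx,cy]),(w,l),a,cv2.boxPoints(((cx,cy),(w,l),a))
E
python3 - <<'E'
from h import *
hsv=cv2.cvtColor(cv2.imread("pics/top0.png"),cv2.COLOR_BGR2HSV);H,S,V=[hsv[:,:,i].astype(int) for i in range(3)]
br=(abs(H-16)<5)&(S>100)&(V>60)
st=((abs(H-14)<7)&(S>27)&(V>85))
ba=(S<10)&(V>120)
for nm,m,r,z in[("box",br,(355,265,430,330),.032),("far",st,(262,170,318,250),.042),("near",st,(262,284,322,360),.042),("bar",ba,(180,205,200,332),.025)]:
    c,s,a,b=rect("top",m,r,z);print(nm,c.round(1),np.round(s,1),round(a,1));print(b.round(1).tolist())
E
```

```text
box [ 450.4 -187.3] [ 88.7 110. ] 5.6
[[400.8999938964844, -137.0], [411.70001220703125, -246.39999389648438], [500.0, -237.6999969482422], [489.1000061035156, -128.1999969482422]]
far [638.6  40.9] [153.6 107.8] 1.5
[[560.4000244140625, 92.80000305175781], [563.2000122070312, -15.0], [716.7999877929688, -11.0], [714.0, 96.69999694824219]]
near [389.9  29.1] [149.8 105.6] 1.8
[[313.3999938964844, 79.4000015258789], [316.70001220703125, -26.100000381469727], [466.3999938964844, -21.299999237060547], [463.0, 84.19999694824219]]
bar [506.5 264. ] [257.7  18. ] 2.6
[[377.3999938964844, 267.20001220703125], [378.20001220703125, 249.1999969482422], [635.7000122070312, 260.79998779296875], [634.9000244140625, 278.79998779296875]]
```

```bash
cat > plan.py <<'E'
import sys, json
from h import *
from scipy.spatial.transform import Rotation as R
# args: grip x,y,z,yaw,rows ... (mm, rad); prints rows from the pose now
s=state();p=np.array(s["eef_pos"])*1000;r=R.from_euler("xyz",s["ee_rot"])
g=sys.argv[1];rows=[]
for w in sys.argv[2:]:
    x,y,z,yaw,n=map(float,w.split(","));n=int(n)
    r1=R.from_euler("xyz",[np.pi,0,yaw])
    p0,r0=p,r;rv=(r1*r0.inv()).as_rotvec()
    for k in range(1,n+1):
        pt=p0+(np.array([x,y,z])-p0)*k/n;rt=R.from_rotvec(rv*k/n)*r0
        d=r.inv().apply(pt-p)/1000;t=(r.inv()*rt).as_rotvec()
        d,t=d.round(4),t.round(3);rows.append([*d,*t])
        p=p+r.apply(d)*1000;r=r*R.from_rotvec(t)
while len(rows)%5:rows.append([0]*6)
for i in range(0,len(rows),5):print("["+", ".join(", ".join(f"{v:g}" for v in q)+", "+g for q in rows[i:i+5])+"]")
E
cat > gap.py <<'E'
from h import *
a=np.deg2rad(2.6);X=np.array([-np.sin(a),np.cos(a)]);Y=np.array([-np.cos(a),-np.sin(a)]);M=np.array([514.2,35.])
E
python3 plan.py 0.06 400,180,230,1.6,10 375,-195,150,0.098,10
```

```text
[-0.0301, -0.0255, 0.0001, -0, 0, 0.115, 0.06, -0.0328, -0.0219, 0, -0, 0, 0.115, 0.06, -0.0351, -0.018, 0.0001, -0, 0, 0.115, 0.06, -0.0369, -0.0138, 0.0001, -0.001, 0, 0.115, 0.06, -0.0383, -0.0095, 0, 0, 0, 0.114, 0.06]
[-0.0391, -0.0051, 0.0001, 0, 0, 0.115, 0.06, -0.0394, -0.0006, 0.0001, -0, 0, 0.115, 0.06, -0.0392, 0.004, 0, -0, 0.001, 0.115, 0.06, -0.0386, 0.0084, 0.0001, -0, -0, 0.115, 0.06, -0.0373, 0.0128, -0, -0.001, -0, 0.115, 0.06]
[-0.0374, -0.0036, 0.008, 0, -0, 0.15, 0.06, -0.0375, 0.0021, 0.008, 0, -0, 0.15, 0.06, -0.0368, 0.0076, 0.008, 0, -0, 0.151, 0.06, -0.0353, 0.0131, 0.0079, -0, -0, 0.15, 0.06, -0.0329, 0.0182, 0.008, -0, -0, 0.15, 0.06]
[-0.0298, 0.0229, 0.008, -0, -0, 0.15, 0.06, -0.026, 0.0271, 0.008, -0, -0, 0.15, 0.06, -0.0217, 0.0306, 0.008, -0, -0, 0.15, 0.06, -0.0169, 0.0336, 0.008, -0, -0, 0.151, 0.06, -0.0116, 0.0358, 0.0079, -0, -0, 0.15, 0.06]
```

{"api": "step_arm", "payload": {
  "targets": [-0.03,-0.0255,0,0,0,0.115,0.06,-0.033,-0.022,0,0,0,0.115,0.06,-0.035,-0.018,0,0,0,0.115,0.06,-0.037,-0.014,0,0,0,0.115,0.06,-0.038,-0.0095,0,0,0,0.115,0.06]
}}

```text
clock: 0.6
eef_pos: [0.3101, 0.3541, 0.2308]
ee_rot: [-3.141, 0.0, 2.169]
wrist_force: [1.2, 0.9, 0.4]
width: 0.7
grip_force: 0.0
```

{"api": "step_arm", "payload": {
  "targets": [-0.039,-0.005,0,0,0,0.115,0.06,-0.039,-0.0005,0,0,0,0.115,0.06,-0.039,0.004,0,0,0,0.115,0.06,-0.0385,0.0085,0,0,0,0.115,0.06,-0.037,0.013,0,0,0,0.115,0.06]
}}

```text
clock: 1.1
eef_pos: [0.4001, 0.1799, 0.231]
ee_rot: [-3.141, 0.0, 1.594]
wrist_force: [0.9, 0.1, -0.1]
width: 0.704
grip_force: 0.0
```

{"api": "step_arm", "payload": {
  "targets": [-0.0375,-0.0035,0.008,0,0,0.149,0.06,-0.0375,0.002,0.008,0,0,0.149,0.06,-0.037,0.0075,0.008,0,0,0.149,0.06,-0.035,0.013,0.008,0,0,0.149,0.06,-0.033,0.018,0.008,0,0,0.149,0.06]
}}

```text
clock: 1.6
eef_pos: [0.3867, -0.0074, 0.1907]
ee_rot: [-3.141, 0.0, 0.848]
wrist_force: [0.4, 0.3, -0.2]
width: 0.7
grip_force: 0.0
```

{"api": "step_arm", "payload": {
  "targets": [-0.03,0.023,0.008,0,0,0.149,0.06,-0.026,0.027,0.008,0,0,0.149,0.06,-0.0215,0.0305,0.008,0,0,0.149,0.06,-0.017,0.0335,0.008,0,0,0.149,0.06,-0.0115,0.036,0.008,0,0,0.149,0.06]
}}

```text
clock: 2.1
eef_pos: [0.3756, -0.1951, 0.1507]
ee_rot: [-3.141, 0.0, 0.102]
wrist_force: [1.4, -0.3, 0.5]
width: 0.704
grip_force: 0.0
```

```bash
python3 plan.py 0.06 375,-195,60,0.098,5 375,-195,8,0.098,5
```

```text
[-0.0001, -0, 0.0181, -0, 0, 0.001, 0.06, -0.0001, -0, 0.0182, -0, 0, 0.001, 0.06, -0.0001, -0.0001, 0.0181, -0, 0, 0.001, 0.06, -0.0001, 0, 0.0182, -0, 0, 0, 0.06, -0.0001, 0, 0.0181, -0, 0, 0.001, 0.06]
[-0, 0, 0.0104, -0, 0, 0, 0.06, -0, 0, 0.0104, -0, 0, 0, 0.06, -0, 0, 0.0104, -0, 0, 0, 0.06, -0, 0, 0.0104, -0, 0, 0, 0.06, -0, 0, 0.0104, -0, 0, 0, 0.06]
```

{"api": "step_arm", "payload": {
  "targets": [0,0,0.018,0,0,0,0.06,0,0,0.018,0,0,0,0.06,0,0,0.018,0,0,0,0.06,0,0,0.018,0,0,0,0.06,0,0,0.018,0,0,0.004,0.06]
}}

```text
clock: 2.6
eef_pos: [0.3759, -0.1935, 0.0603]
ee_rot: [-3.141, 0.0, 0.105]
wrist_force: [-0.3, -0.2, 0.3]
width: 0.703
grip_force: 0.0
```

{"api": "step_arm", "payload": {
  "targets": [0,0,0.015,0,0,0,0.06,0,0,0.015,0,0,0,0.06,0,0,0.011,0,0,0,0.06,0,0,0.006,0,0,0,0.06,0,0,0.004,0,0,0,0.06]
}}

```text
clock: 3.1
eef_pos: [0.3761, -0.1936, 0.0099]
ee_rot: [-3.141, 0.0, 0.105]
wrist_force: [-0.6, -0.2, 0.4]
width: 0.702
grip_force: 0.0
```

{"api": "step_arm", "payload": {
  "targets": [0.006,0,0,0,0,0,0.06,0.006,0,0,0,0,0,0.06,0.006,0,0,0,0,0,0.06,0.006,0,0,0,0,0,0.06,0.006,0,0,0,0,0,0.06]
}}

```text
clock: 3.6
eef_pos: [0.4064, -0.1906, 0.0106]
ee_rot: [3.141, 0.001, 0.105]
wrist_force: [-3.6, -0.5, 3.9]
width: 0.703
grip_force: 1.7
```

{"api": "step_arm", "payload": {
  "targets": [0.006,0,0,0,0,0.006,0.06,0.007,0,0,0,0,0.006,0.06,0.007,0,0,0,0,0.006,0.06,0.007,0,0,0,0,0.006,0.06,0.007,0,0,0,0,0.006,0.06]
}}

```text
clock: 4.1
eef_pos: [0.4404, -0.1873, 0.0103]
ee_rot: [-3.141, 0.0, 0.074]
wrist_force: [-4.5, 0.7, 3.3]
width: 0.702
grip_force: 1.9
```

{"api": "step_arm", "payload": {
  "targets": [0.007,0,0,0,0,0.006,0.06,0.007,0,0,0,0,0.006,0.06,0.007,0,0,0,0,0.006,0.06,0.005,0,0,0,0,0.005,0.06,0.003,0,0,0,0,0.004,0.06]
}}

```text
clock: 4.6
eef_pos: [0.4693, -0.1855, 0.0103]
ee_rot: [-3.142, -0.0, 0.048]
wrist_force: [-3.7, -0.1, 3.0]
width: 0.706
grip_force: 1.9
```

{"api": "step_arm", "payload": {
  "targets": [-0.01,0,0,0,0,0,0.06,-0.015,0,0,0,0,0,0.06,-0.01,0,-0.03,0,0,0,0.05,0,0,-0.045,0,0,0,0.04,0,0,-0.045,0,0,0,0.03]
}}

```text
clock: 5.1
eef_pos: [0.4324, -0.1867, 0.1309]
ee_rot: [-3.14, 0.001, 0.047]
wrist_force: [0.5, -1.1, 0.7]
width: 0.353
grip_force: 0.0
```

```bash
python3 plan.py 0.035 530,-280,140,1.616,12;  python3 - <<'E'
from h import *
im=camera("top");cv2.imwrite("pics/top1.png",im[:,:,::-1])
E
```

```text
[0.0078, 0.0081, -0.0008, -0, -0, -0.131, 0.035, 0.0066, 0.0091, -0.0008, -0, -0, -0.131, 0.035, 0.0053, 0.0099, -0.0007, -0, -0, -0.13, 0.035, 0.0041, 0.0105, -0.0008, -0, -0, -0.131, 0.035, 0.0027, 0.0109, -0.0008, -0.001, -0, -0.131, 0.035]
[0.0011, 0.0112, -0.0008, 0, -0, -0.131, 0.035, -0.0002, 0.0113, -0.0007, 0, -0, -0.13, 0.035, -0.0018, 0.0111, -0.0008, 0, -0, -0.131, 0.035, -0.0031, 0.0108, -0.0008, 0, -0, -0.131, 0.035, -0.0046, 0.0103, -0.0007, -0, -0, -0.131, 0.035]
[-0.0058, 0.0096, -0.0008, -0, -0, -0.13, 0.035, -0.0071, 0.0087, -0.0007, -0, -0, -0.131, 0.035, 0, 0, 0, 0, 0, 0, 0.035, 0, 0, 0, 0, 0, 0, 0.035, 0, 0, 0, 0, 0, 0, 0.035]
```

View pics/top1.png

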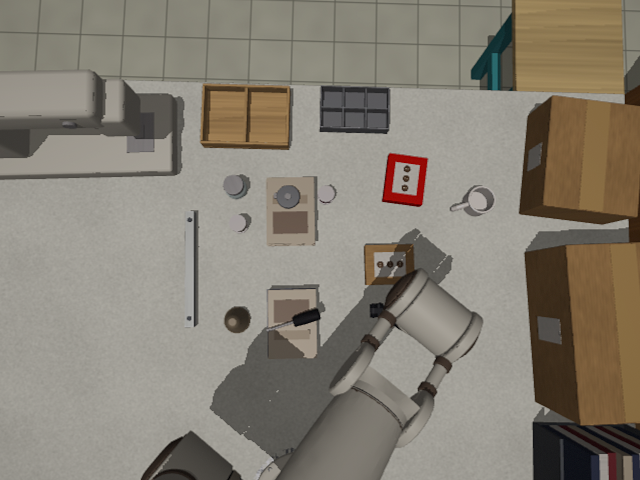

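The lid is at about (389,264) with only the lower-right corner hidden by the hand, which is enough to measure it.

```bash
cat >> gap.py <<'E'
def box(im,roi):
    hsv=cv2.cvtColor(im,cv2.COLOR_BGR2HSV);H,S,V=[hsv[:,:,i].astype(int) for i in range(3)]
    c,s,a,b=rect("top",(abs(H-16)<6)&(S>100)&(V>25),roi,.032)
    print("c",c.round(1),"size",np.round(s,1),"gap along/across",((c-M)@X).round(1),((c-M)@Y).round(1))
    for i in range(4):
        d=b[(i+1)%4]-b[i]
        if np.linalg.norm(d)>100: print("skew deg to gap",round((np.degrees(np.arctan2(d[1],d[0])-np.arctan2(X[1],X[0]))+90)%180-90,2))
E
python3 -c "
from gap import *
box(cv2.imread('pics/top1.png'),(355,235,425,295))"
```

```text
c [ 525.1 -183.5] size [ 88.3 110.2] gap along/across -218.7 -1.0
skew deg to gap 0.11
skew deg to gap 0.11
```

{"api": "step_arm", "payload": {
  "targets": [0.008,0.008,-0.001,0,0,-0.131,0.035,0.0065,0.009,-0.001,0,0,-0.131,0.035,0.0055,0.01,-0.001,0,0,-0.131,0.035,0.004,0.0105,0,0,0,-0.131,0.035,0.003,0.011,0,0,0,-0.131,0.035]
}}

```text
clock: 5.65
eef_pos: [0.475, -0.2262, 0.1329]
ee_rot: [3.141, -0.0, 0.708]
wrist_force: [-0.1, 0.0, -0.2]
width: 0.41
grip_force: 0.0
```

{"api": "step_arm", "payload": {
  "targets": [0.001,0.011,0,0,0,-0.131,0.035,0,0.0115,0,0,0,-0.131,0.035,-0.002,0.011,0,0,0,-0.131,0.035,-0.003,0.011,0,0,0,-0.131,0.035,-0.0045,0.01,0,0,0,-0.131,0.035]
}}

```text
clock: 6.15
eef_pos: [0.5156, -0.2649, 0.1329]
ee_rot: [3.141, -0.0, 1.363]
wrist_force: [-0.4, -0.0, -0.3]
width: 0.408
grip_force: 0.0
```

{"api": "step_arm", "payload": {
  "targets": [-0.006,0.0095,0,0,0,-0.13,0.035,-0.007,0.0085,0,0,0,-0.13,0.035,-0.02,0,0,0,0,0,0.035,-0.02,0,0,0,0,0,0.035,0,0,0,0,0,0,0.035]
}}

```text
clock: 6.65
eef_pos: [0.533, -0.3222, 0.1331]
ee_rot: [3.141, 0.001, 1.616]
wrist_force: [-0.2, 0.2, -0.2]
width: 0.41
grip_force: 0.0
```

Run:
```python
from gap import *
im=camera("top");cv2.imwrite("pics/top2.png",im[:,:,::-1])
w=camera("wrist");cv2.imwrite("pics/w2.png",w[:,:,::-1])
t=cv2.resize(im[:,:,::-1],None,fx=.6,fy=.6);v=cv2.resize(w[:,:,::-1],None,fx=.6,fy=.6)
cv2.imwrite("pics/b2.png",np.hstack([t,v]))
```

```text
(no output)
```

View pics/b2.png

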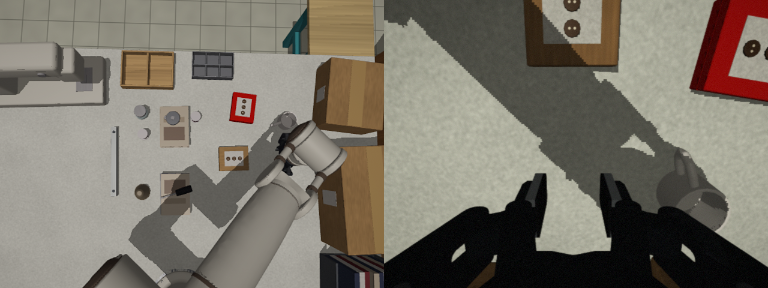

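```bash
python3 - <<'E'
from gap import *
print(ray("top",[(480,200),(458,207),(465,212)],.055).round(3)[:,:2])
E
python3 plan.py 0.035 528,-267,80,1.616,5 528,-267,10,1.616,5
```

```text
[[ 0.671 -0.382]
 [ 0.654 -0.333]
 [ 0.644 -0.348]]
[0.0106, -0.0005, 0.0106, 0, -0, 0, 0.035, 0.0106, -0.0005, 0.0106, 0, -0, 0, 0.035, 0.0106, -0.0005, 0.0105, 0, -0, 0.001, 0.035, 0.0106, -0.0006, 0.0106, 0, -0.001, -0, 0.035, 0.0106, -0.0005, 0.0106, 0, 0, -0, 0.035]
[-0, 0, 0.014, 0, 0, -0, 0.035, -0, 0, 0.014, 0, 0, -0, 0.035, -0, 0, 0.014, 0, 0, -0, 0.035, -0, 0, 0.014, 0, 0, -0, 0.035, -0, 0, 0.014, 0, 0, -0, 0.035]
```

{"api": "step_arm", "payload": {
  "targets": [0.0105,-0.0005,0.0105,0,0,0,0.035,0.0105,-0.0005,0.0105,0,0,0,0.035,0.0105,-0.0005,0.0105,0,0,0,0.035,0.0105,-0.0005,0.0105,0,0,0,0.035,0.0105,-0.0005,0.0105,0,0,0,0.035]
}}

```text
clock: 7.25
eef_pos: [0.5281, -0.266, 0.0795]
ee_rot: [-3.141, -0.001, 1.619]
wrist_force: [0.5, -0.3, 0.3]
width: 0.413
grip_force: 0.0
```

{"api": "step_arm", "payload": {
  "targets": [0,0,0.018,0,0,0,0.035,0,0,0.018,0,0,0,0.035,0,0,0.018,0,0,0,0.035,0,0,0.011,0,0,0,0.035,0,0,0.005,0,0,0,0.035]
}}

```text
clock: 7.75
eef_pos: [0.5277, -0.2666, 0.0092]
ee_rot: [-3.14, -0.002, 1.618]
wrist_force: [-0.3, 1.0, 0.3]
width: 0.406
grip_force: 0.0
```

{"api": "step_arm", "payload": {
  "targets": [0.006,0,0,0,0,0,0.035,0.005,0,0,0,0,0,0.035,0.005,0,0,0,0,0,0.035,0.005,0,0,0,0,0,0.035,0.006,0,0,0,0,0,0.035]
}}

```text
clock: 8.25
eef_pos: [0.5279, -0.2411, 0.0117]
ee_rot: [3.14, 0.002, 1.618]
wrist_force: [-0.0, -2.3, 1.3]
width: 0.41
grip_force: 1.3
```

{"api": "step_arm", "payload": {
  "targets": [0.008,0,0,0,0,0,0.035,0.008,0,0,0,0,0,0.035,0.008,0,0,0,0,0,0.035,0.008,0,0,0,0,0,0.035,0.008,0,0,0,0,0,0.035]
}}

```text
clock: 8.75
eef_pos: [0.5254, -0.2001, 0.0109]
ee_rot: [3.141, 0.0, 1.618]
wrist_force: [-0.8, -3.6, 1.4]
width: 0.409
grip_force: 1.7
```

{"api": "step_arm", "payload": {
  "targets": [0.008,0,0,0,0,0,0.035,0.008,0,0,0,0,0,0.035,0.008,0,0,0,0,0,0.035,0.006,0,0,0,0,0,0.035,0.003,0,0,0,0,0,0.035]
}}

```text
clock: 9.25
eef_pos: [0.5235, -0.1669, 0.0106]
ee_rot: [-3.141, -0.0, 1.618]
wrist_force: [-0.7, -2.8, 1.4]
width: 0.408
grip_force: 1.4
```

Run:
```python
from gap import *
print((np.array(state()["eef_pos"])[:2]*1000-M)@np.c_[X,Y])
im=camera("top")[:,:,::-1].copy();cv2.imwrite("pics/top3.png",im)
cv2.imwrite("pics/c3.png",cv2.resize(im[165:365,225:425],None,fx=3,fy=3))
```

```text
[-2.02121883e+02 -1.44617594e-01]
```

View pics/c3.png

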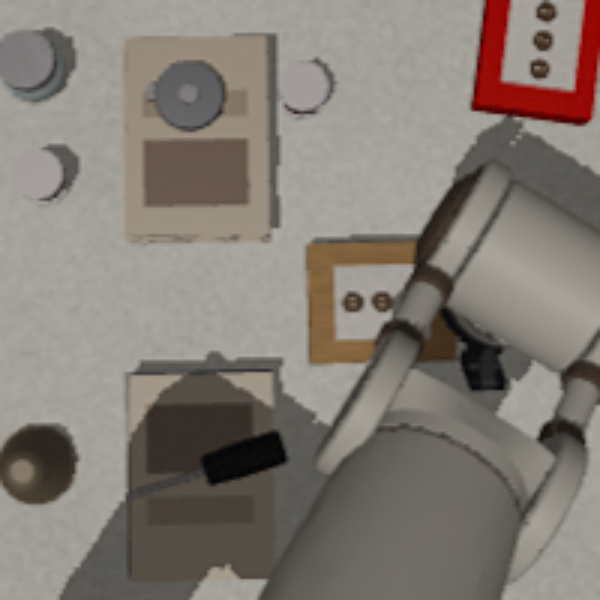

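The box front is at crop x≈308, with edges at y≈243 and 364. The stacks' inner edges are at y≈241 and 372. I'll check this in millimetres with sub-pixel edges.

```bash
cat > chk.py <<'E'
import sys
from gap import *
im=cv2.imread(sys.argv[1]);hsv=cv2.cvtColor(im,cv2.COLOR_BGR2HSV).astype(float);S=hsv[:,:,1];g=cv2.cvtColor(im,cv2.COLOR_BGR2GRAY).astype(float)
def edge(ch,cols,r0,r1,z,sgn):
    out=[]
    for u in cols:
        p=np.diff(ch[r0:r1,u])*sgn;k=int(p.argmax());w=np.clip(p[max(k-1,0):k+2],0,None);out.append((u,r0+max(k-1,0)+(w*np.arange(len(w))).sum()/w.sum()+.5))
    P=ray("top",np.array(out),z)[:,:2]*1000-M;a,c=P@X,P@Y;f=np.polyfit(a,c,1)
    r=c-np.polyval(f,a);k=abs(r)<1.5;f=np.polyfit(a[k],c[k],1)
    print(f"along {a.min():.0f}..{a.max():.0f} across {np.mean(c[k]):.2f} slope deg {np.degrees(f[0]):.2f} n {k.sum()}")
c0,c1=int(sys.argv[2]),int(sys.argv[3])
print("box far, near");edge(S,range(c0,c1),236,256,.032,1);edge(S,range(c0,c1),275,296,.032,-1)
print("stack far, near");edge(S,range(270,314),235,255,.042,-1);edge(g,range(272,290),280,296,.042,1)
E
python3 chk.py pics/top3.png 332 353
```

```text
box far, near
along -137..-92 across -45.17 slope deg 0.12 n 21
along -135..-90 across 43.08 slope deg 15.95 n 6
stack far, near
along -50..46 across -46.94 slope deg -0.18 n 44
along 5..43 across 49.94 slope deg 1.04 n 15
```

```bash
python3 chk.py pics/top0.png 370 410 | tail -2
```

```text
along -50..46 across -46.92 slope deg -0.21 n 44
along 5..43 across 50.17 slope deg -0.66 n 18
```

{"api": "step_arm", "payload": {
  "targets": [0.003,-0.0002,0,0,0,0,0.035,0.005,-0.0004,0,0,0,0,0.035,0.005,-0.0004,0,0,0,0,0.035,0.005,-0.0004,0,0,0,0,0.035,0.003,-0.0002,0,0,0,0,0.035]
}}

```text
clock: 9.8
eef_pos: [0.5207, -0.146, 0.0105]
ee_rot: [-3.141, -0.001, 1.618]
wrist_force: [-0.5, -0.8, -1.3]
width: 0.411
grip_force: 0.6
```

```bash
python3 - <<'E'
from gap import *
print((np.array(state()["eef_pos"])[:2]*1000-M)@np.c_[X,Y])
cv2.imwrite("pics/top4.png",camera("top")[:,:,::-1])
E
python3 chk.py pics/top4.png 323 343
```

```text
[-181.13654555    1.68553625]
box far, near
along -115..-72 across -43.46 slope deg 0.16 n 20
along -113..-70 across 46.06 slope deg -0.59 n 3
stack far, near
along -50..46 across -46.97 slope deg -0.13 n 44
along 5..43 across 50.08 slope deg -0.28 n 18
```

{"api": "step_arm", "payload": {
  "targets": [0.005,0,0,0,0,0.004,0.035,0.007,0,0,0,0,0,0.035,0.007,0,0,0,0,0,0.035,0.007,0,0,0,0,0,0.035,0.007,0,0,0,0,0,0.035]
}}

```text
clock: 10.35
eef_pos: [0.5196, -0.1131, 0.0107]
ee_rot: [-3.141, -0.0, 1.614]
wrist_force: [0.0, -0.8, -0.4]
width: 0.408
grip_force: 0.5
```

{"api": "step_arm", "payload": {
  "targets": [0.007,0,0,0,0,0,0.035,0.007,0,0,0,0,0,0.035,0.007,0,0,0,0,0,0.035,0.007,0,0,0,0,0,0.035,0.007,0,0,0,0,0,0.035]
}}

```text
clock: 10.85
eef_pos: [0.5182, -0.0783, 0.0108]
ee_rot: [-3.141, -0.0, 1.614]
wrist_force: [-0.1, -0.4, -1.3]
width: 0.408
grip_force: 0.5
```

{"api": "step_arm", "payload": {
  "targets": [0.007,0,0,0,0,0,0.035,0.007,0,0,0,0,0,0.035,0.007,0,0,0,0,0,0.035,0.007,0,0,0,0,0,0.035,0.004,0,0,0,0,0,0.035]
}}

```text
clock: 11.35
eef_pos: [0.5168, -0.0463, 0.0108]
ee_rot: [3.142, -0.0, 1.614]
wrist_force: [-0.1, -1.8, -0.4]
width: 0.413
grip_force: 0.5
```

Run:
```python
from gap import *
print((np.array(state()["eef_pos"])[:2]*1000-M)@np.c_[X,Y])
im=camera("top")[:,:,::-1].copy();cv2.imwrite("pics/top5.png",im)
cv2.imwrite("pics/c5.png",cv2.resize(im[165:365,175:440],None,fx=3,fy=3))
```

```text
[-81.33591852   1.04741671]
```

View pics/c5.png

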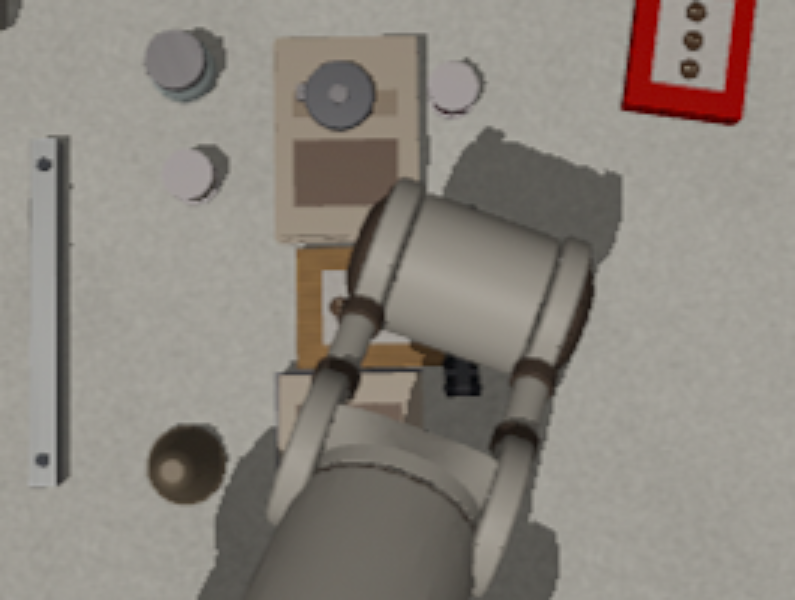

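The box is inside the gap, straight, with clearance on both sides, and the forces are about 1–2 N. I'll keep pushing.

{"api": "step_arm", "payload": {
  "targets": [0.005,0,0,0,0,0,0.035,0.008,0,0,0,0,0,0.035,0.008,0,0,0,0,0,0.035,0.008,0,0,0,0,0,0.035,0.008,0,0,0,0,0,0.035]
}}

```text
clock: 11.9
eef_pos: [0.5154, -0.0094, 0.0109]
ee_rot: [3.141, 0.0, 1.614]
wrist_force: [-0.0, -2.3, 0.7]
width: 0.409
grip_force: 1.0
```

{"api": "step_arm", "payload": {
  "targets": [0.008,0,0,0,0,0,0.035,0.008,0,0,0,0,0,0.035,0.008,0,0,0,0,0,0.035,0.008,0,0,0,0,0,0.035,0.008,0,0,0,0,0,0.035]
}}

```text
clock: 12.4
eef_pos: [0.5137, 0.0306, 0.0109]
ee_rot: [3.141, 0.0, 1.614]
wrist_force: [0.8, -2.1, 1.8]
width: 0.408
grip_force: 1.3
```

{"api": "step_arm", "payload": {
  "targets": [0.008,0,0,0,0,0,0.035,0.008,0,0,0,0,0,0.035,0.008,0,0,0,0,0,0.035,0.008,0,0,0,0,0,0.035,0.008,0,0,0,0,0,0.035]
}}

```text
clock: 12.9
eef_pos: [0.5119, 0.0705, 0.0109]
ee_rot: [3.141, 0.0, 1.614]
wrist_force: [0.2, -2.9, 4.1]
width: 0.408
grip_force: 1.8
```

{"api": "step_arm", "payload": {
  "targets": [0.008,0,0,0,0,0,0.035,0.008,0,0,0,0,0,0.035,0.007,0,0,0,0,0,0.035,0.005,0,0,0,0,0,0.035,0.004,0,0,0,0,0,0.035]
}}

```text
clock: 13.4
eef_pos: [0.5103, 0.1024, 0.0107]
ee_rot: [-3.141, -0.0, 1.614]
wrist_force: [0.8, -3.5, 2.2]
width: 0.412
grip_force: 1.7
```

Run:
```python
from gap import *
print((np.array(state()["eef_pos"])[:2]*1000-M)@np.c_[X,Y])
im=camera("top")[:,:,::-1].copy();cv2.imwrite("pics/top6.png",im)
cv2.imwrite("pics/c6.png",cv2.resize(im[195:345,170:370],None,fx=4,fy=4))
```

```text
[67.49879519  0.84149731]
```

View pics/c6.png

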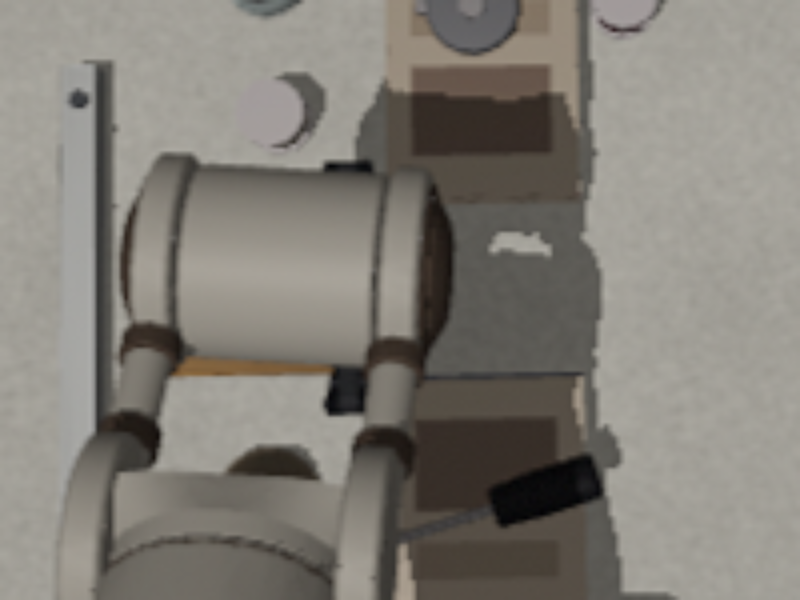

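{"api": "step_arm", "payload": {
  "targets": [0.005,0,0,0,0,0,0.035,0.005,0,0,0,0,0,0.035,0.005,0,0,0,0,0,0.035,0.005,0,0,0,0,0,0.035,0.004,0,0,0,0,0,0.035]
}}

```text
clock: 13.95
eef_pos: [0.5092, 0.1264, 0.0106]
ee_rot: [-3.141, -0.0, 1.614]
wrist_force: [0.5, -2.7, -0.1]
width: 0.408
grip_force: 1.1
```

{"api": "step_arm", "payload": {
  "targets": [0.001,0,0,0,0,0,0.035,0.001,0,0,0,0,0,0.035,0.001,0,0,0,0,0,0.035,0.001,0,0,0,0,0,0.035,0.001,0,0,0,0,0,0.035]
}}

```text
clock: 14.45
eef_pos: [0.509, 0.1309, 0.0106]
ee_rot: [-3.141, -0.0, 1.614]
wrist_force: [0.1, -1.2, -0.8]
width: 0.41
grip_force: 0.6
```

{"api": "step_arm", "payload": {
  "targets": [0.0005,0,0,0,0,0,0.035,0.0005,0,0,0,0,0,0.035,0.0005,0,0,0,0,0,0.035,0.0005,0,0,0,0,0,0.035,0.0005,0,0,0,0,0,0.035]
}}

```text
clock: 14.95
eef_pos: [0.509, 0.1327, 0.0107]
ee_rot: [-3.141, 0.001, 1.614]
wrist_force: [-1.4, -6.5, 0.1]
width: 0.409
grip_force: 3.2
```

{"api": "step_arm", "payload": {
  "targets": [0.0005,0,0,0,0,0,0.035,0.0005,0,0,0,0,0,0.035,0.0005,0,0,0,0,0,0.035,0.0005,0,0,0,0,0,0.035,0.0005,0,0,0,0,0,0.035]
}}

```text
clock: 15.45
eef_pos: [0.509, 0.1328, 0.0108]
ee_rot: [-3.14, 0.006, 1.615]
wrist_force: [-1.5, -16.6, 0.6]
width: 0.405
grip_force: 8.7
```

{"api": "step_arm", "payload": {
  "targets": [-0.003,0,0,0,0,0,0.035,-0.006,0,0,0,0,0,0.035,-0.008,0,0,0,0,0,0.035,0,0,-0.02,0,0,0,0.035,0,0,-0.04,0,0,0,0.035]
}}

```text
clock: 15.95
eef_pos: [0.5067, 0.1185, 0.0685]
ee_rot: [-3.134, -0.001, 1.613]
wrist_force: [0.1, -0.6, 0.6]
width: 0.408
grip_force: 0.0
```

{"api": "step_arm", "payload": {
  "targets": [0,0,-0.045,0,0,0,0.035,0,0,-0.045,0,0,0,0.035,-0.045,0,-0.02,0,0,0,0.035,-0.05,0,0,0,0,0,0.035,-0.05,0,0,0,0,0,0.035]
}}

```text
clock: 16.45
eef_pos: [0.5166, -0.0276, 0.1824]
ee_rot: [3.138, 0.001, 1.615]
wrist_force: [1.9, 1.2, -0.8]
width: 0.41
grip_force: 0.0
```

{"api": "step_arm", "payload": {
  "targets": [-0.05,0,0,0,0,0,0.035,-0.05,0,0,0,0,0,0.035,-0.05,0,0,0,0,0,0.035,-0.05,0,0,0,0,0,0.035,0,0,0,0,0,0,0.035]
}}

```text
clock: 16.95
eef_pos: [0.5242, -0.2318, 0.1811]
ee_rot: [3.14, 0.003, 1.608]
wrist_force: [-0.1, 0.8, 0.6]
width: 0.411
grip_force: 0.0
```

Run:
```python
from gap import *
im=camera("top")[:,:,::-1].copy();cv2.imwrite("pics/top7.png",im)
box(im,(185,235,275,305))
cv2.imwrite("pics/c7.png",cv2.resize(im[165:365,175:440],None,fx=3,fy=3))
```

```text
c [506.7 196.8] size [ 86.9 110.3] gap along/across 162.0 0.2
skew deg to gap -1.26
skew deg to gap -1.26
```

View pics/c7.png

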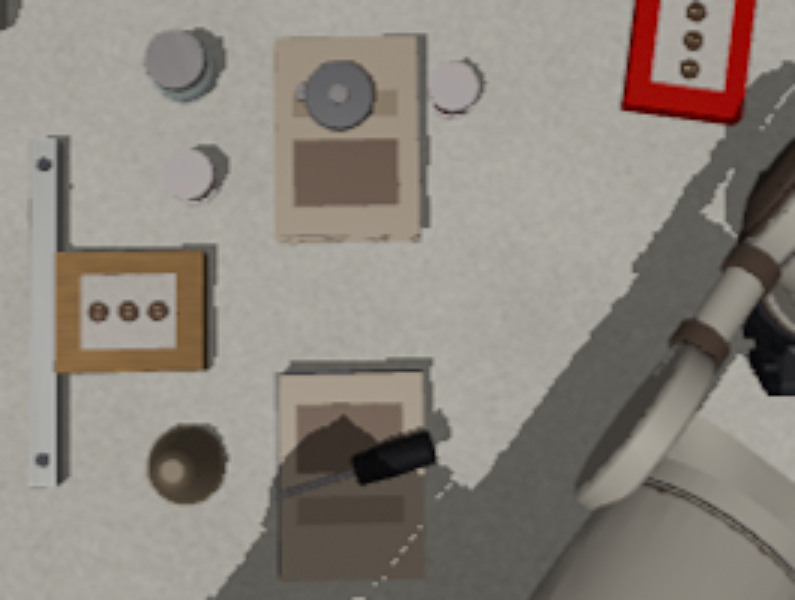

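The box sits against the bar with no dark line between them, and everything else looks unmoved. I'll check squareness at sub-pixel level.

```bash
python3 chk.py pics/top7.png 198 240 | head -3
python3 - <<'E'
from gap import *
im=cv2.imread("pics/top7.png");S=cv2.cvtColor(im,cv2.COLOR_BGR2HSV)[:,:,1].astype(float);g=cv2.cvtColor(im,cv2.COLOR_BGR2GRAY).astype(float)
def vert(ch,rows,c0,c1,z,s,nm):
    o=[]
    for v in rows:
        p=np.clip(np.diff(ch[v,c0:c1])*s,0,None);k=int(p.argmax());w=p[k-1:k+2];o.append((c0+k-1+(w*np.arange(3)).sum()/w.sum()+.5,v))
    P=ray("top",np.array(o),z)[:,:2]*1000-M;a,c=P@X,P@Y;f=np.polyfit(c,a,1);k=abs(a-np.polyval(f,c))<1.2;f=np.polyfit(c[k],a[k],1)
    print(nm,"along at 0",f[1].round(2),"slope deg",np.degrees(f[0]).round(2),k.sum())
vert(S,range(252,286),186,202,.032,1,"box front");vert(S,range(252,286),235,250,.032,-1,"box rear")
vert(g,list(range(215,244))+list(range(295,322)),188,200,.025,-1,"bar face");vert(g,list(range(215,322)),180,190,.025,1,"bar back")
i0=cv2.cvtColor(cv2.imread("pics/top0.png"),7).astype(float)
d=abs(i0-g)>40;d[:,:]=d;n,_,st,_=cv2.connectedComponentsWithStats(d.astype(np.uint8));print(st[1:][st[1:,4]>25].tolist())
E
```

```text
box far, near
along 116..207 across -44.82 slope deg -0.06 n 42
along 117..207 across 44.69 slope deg -0.38 n 42
box front along at 0 218.0 slope deg 0.03 34
box rear along at 0 106.09 slope deg 0.55 34
bar face along at 0 219.44 slope deg 0.05 56Traceback (most recent call last):
  File "<stdin>", line 10, in <module>
  File "<stdin>", line 6, in vert
ValueError: operands could not be broadcast together with shapes (0,) (3,)
```

```bash
python3 -c "
from rig import *
print(state()['qd'].round(3));print(finish_job())"
```

```text
[ 0.062 -0.027  0.041  0.019  0.013  0.014]
the job is handed in; nothing more can be done
None
```

The button box is through the gap and, as best I can measure, flush and square against the straight-edge (front edge within 0.1° of the bar; it stopped dead under a 17 N push). The hand is clear, nothing else looks moved in the last top view, and the job is handed in.

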